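# Index a resin mount under the inspection microscope

## Task

Lift the tall resin mount out of the casting mould, leaving the short one in its cavity, and set it down upright in the round nest of the sliding stage (set it in, do not drop it). Then pull the lock plunger's knob up, slide the carriage along to the next hole, so that the mount comes under the small microscope, and let the pin go fully home there. Finish still holding the knob in the gripper with the pin held home in that hole; do not let go at the end.

Things in the scene. Friction and masses are not known exactly. Their poses are not given: they have to be found in the camera images.
- mount: The tall cured resin mount: plain honey-brown cylinder, 30 mm diameter, 50 mm high, about 45 g. It stands upright in one of the mould's two cavities, sunk 18 mm, so it shows 32 mm above the mould. Origin: centre of its underside; z up its axis.
- short_mount: The short resin mount, same material and 30 mm diameter but only 26 mm high (8 mm show above the mould), in the mould's other cavity. To be left in its cavity (within 15 mm of where it started). Origin: centre of its underside.
- mould: Grey casting mould block, fixed, 70 x 140 x 25 mm (its x, y, z), with two round cavities 18 mm deep and about 33.5 mm wide, 35 mm either side of its middle along its y. Which mount stands in which cavity varies. Origin: centre of its underside; z up.
- stage: Fixed indexing stage: dark base 200 x 320 x 8 mm, two aluminium rails along its y; the one nearer the robot has three holes 100 mm apart. Origin on the bench; x points away from the robot, y is the way the carriage slides to the next hole, z up. At the start the knob's axis is at stage (-65, 0) mm, the nest's at (65, 0).
- lens (a point): Lower tip of the small white microscope, a fixed upright tube 33 mm across, 132 to 214 mm above the bench, over where the nest stands at the second hole (stage x 65, y 100 mm). Its post, 26 mm across and 251 mm tall, stands 100 mm farther from the robot along the stage's x.
- nest (a point): Centre of the floor of the nest, a round recess 35 mm wide and 12 mm deep in a grey block 56 mm square on the far end of the carriage. The floor is 44 mm and the rim 56 mm above the bench. It travels with the carriage.
- knob: Black round knob of the lock plunger, 24 mm diameter, 24 mm high, on a 10 mm steel stem, on the end of the carriage nearer the robot. Origin: centre of the knob's underside, 62 mm above the bench when the pin is home (18 mm above the carriage top, whose boss rises 6 mm). It moves with the plunger and the carriage.
- plunger (a joint): Lift of the plunger in m: 0 = pin fully home, 10 mm deep in the rail; the 8 mm pin is clear of the rail above 0.010; stop at 0.016. The spring pushes it down with 3 N when home and 7 N at 0.016. Between holes the pin rides on the rail; it drops in within 2 mm of a hole's centre.
- carriage (a joint): Travel of the carriage along the stage's y in m: 0 = first hole (start), 0.100 = the next hole, under the microscope, 0.200 = last hole (not wanted); stops at -0.003 and 0.212. Slides with about 2 N of friction once the pin is lifted; the pin has 2 mm play either way in a hole.
- view_hole (a point): Mouth of the second hole (the next one) in the rail's top face, 30 mm above the bench; where the pin must end.

How it is judged:
On the way, in this order (a step that is already met when the one before it is completed fails the run):
1. the tall mount is lifted clear of the mould (z of mount in the frame of mould above 0.03 m and contact force between the fingers and mount above 0.5 N), for 0.1 s.
2. the tall mount stands in the nest, let go, with the carriage still at the first hole (horizontal distance between mount and nest below 0.006 m and z of mount in the frame of nest between -0.004 and 0.004 m and angle between mount's own z axis and vertical below 0.12 rad and contact force between the fingers and mount below 0.1 N and value of joint carriage below 0.008 m), for 0.2 s.
3. the plunger is pulled clear of the first hole (value of joint plunger above 0.0085 m and value of joint carriage below 0.05 m).
At the end, for the whole second after the job is handed in: Carriage at 0.100 m within 4 mm, knob within 5 mm of the second hole, plunger below 3 mm, gripper holding the knob (over 2 N); tall mount upright (0.12 rad) on the nest floor (6 mm across, 4 mm high), at rest, not touched by the robot; short mount within 15 mm of its start (horizontal distance between mount and nest below 0.006 m and z of mount in the frame of nest between -0.004 and 0.004 m and angle between mount's own z axis and vertical below 0.12 rad and value of joint carriage between 0.096 and 0.104 m and value of joint plunger below 0.003 m and horizontal distance between knob and view_hole below 0.005 m and contact force between the fingers and knob above 2 N and contact force between the arm and mount below 0.1 N and distance of short_mount from where it was at the start of the episode below 0.015 m and linear speed of mount below 0.03 m/s); the arm keeps its last pose, push and grip.
It fails at once if the tall mount is dropped over the nest (horizontal distance between mount and nest below 0.03 m and z of mount in the frame of nest above 0.02 m and contact force between the fingers and mount below 0.02 N).
It fails at once if the short mount is taken out of its cavity (distance of short_mount from where it was at the start of the episode above 0.015 m).
It also fails if it takes over 45 s, if anything falls off the work surface, if the arm or the gripper's body presses on something with over 40 N, if the wrist force passes 120 N, or if a joint passes its speed limit or range.

## Robot

A 6-joint arm with a two-finger parallel gripper is mounted at the origin on the work surface. World frame = base frame: x ahead of the robot, y to its left, z up, the work surface at z = 0. Lengths are in m, angles in rad, forces in N, time in s.
With the tool pointing down it reaches from about 0.25 to 0.725 m from the base axis. Payload 4 kg.
Tool frame: the origin (TCP) lies midway between the tips of the shut fingers; the grasp point (between the pads) lies bot.pinch_z behind it (bot.pinch_z is the distance from the TCP to the grasp point, in m); z points along the fingers, y is the line along which they close (so a half turn about z gives the same grasp; the last joint's range is limited). The gripper opens to 85 mm and grips with 20 to 120 N. Pads are 22 mm wide; open, the fingers measure 114 mm over their backs; the gripper's body (76 mm by 85 mm) begins 54 mm behind the grasp point. The pads swing forward as they close: fully open they stand 13 mm farther back than shut.
Start: joints at [-1.279, 0.241, 0.005, 1.335, 0, 1.571], TCP at [0.144, -0.479, 0.231] pointing down, gripper open.
Joint ranges: [-2.72, 2.72], [-1.05, 1.87], [-1.09, 1.28], [-1.99, 2.15], [-1.42, 1.44], [-3.14, 3.14]. Speed limits (rad/s): [2.79, 2.79, 3.14, 3.14, 3.14, 3.14].

## Interface

Orientations are given as a unit quaternion [x, y, z, w].
In Python, from workcell import bot gives the robot as it stands.
- The arm moves only by the tool pendant, called after "Request:" as name([rows], argument=value, ...), one row to a line, values as JSON. Schema: {"type":"object","properties":{"offsets":{"type":"array","items":{"type":"array","items":{"type":"number"},"minItems":7,"maxItems":7},"minItems":1,"maxItems":10},"only":{"type":"string"},"quiet":{"type":"boolean"},"lines":{"type":"string"}},"required":["offsets"],"additionalProperties":false}. offsets is a list of rows, 1 to 10 of them, each of 7 numbers: a rotation vector rx, ry, rz in shares of 4 rad (1.0 is 4 rad), then dx, dy, dz in a scale on which 1.0 is 0.8 m, then the finger opening in m; each row is the pose to reach, as a shift and turn from the pose commanded when the call began, along the tool's axes at that moment; what a row does not reach only later rows make up. A row lasts 1/8 s, in which the tool goes at most 0.0625 m and 0.188 rad, less where a joint would pass 70% of its speed; a pose out of reach is approached as far as the arm can. The fingers move at their own pace and stop on an object; the grip force is fixed at half the most. Time passes only in rows, so rows that do not move let the fingers close. The tool returns the time, the measured TCP pose, the force, the opening and the grip force at its end. only (a regular expression) keeps the lines of the reply that match it, lines (a string "A,B") keeps lines A to B, and quiet returns only ok. Shift and turn numbers lie between -1 and 1, and a call with a number outside is refused. Input that does not fit is refused with a message, and nothing moves.
- bot.get_obs(): the state, without advancing time (a new reading comes with each control period).
- bot.camera(name): name is "scene" or "side" or "wrist"; returns the picture (384x512x3 uint8, red, green, blue); there is no depth.
- bot.calibration(name): a dict with "mtx" (3x3 intrinsics, pixels), "k1" (the pictures are not rectified: a ray, as slopes to the right and down, at radius r is drawn at 1 + k1 r^2 times it, then the intrinsics apply), "R" (3x3) and "t" (3): a world point X has camera coordinates R X + t. Camera axes: x right, y down, z forward; pixel columns grow to the right and rows downward; lengths in m; the calibration is good to about 2 mm. A picture is of the moment at which its call begins: read the wrist's pose just before it. calibration takes no time and is no camera call; for the wrist camera it gives the pose at the moment of the call.
- bot.job_done(): hands the job in; it is judged then, once.
The state is a dict: "clock": time; "joint_pos": joint angles; "joint_vel": joint speeds; "tau": joint torques, N m; "eef_pos": TCP position; "tool_rot": TCP orientation; "ft_force": force on the tool from outside, world axes, zero at the start; "ft_torque": the same for the moment, N m; "grip_width": finger opening in m; "grasp_force": force on a finger pad.
Only numpy, scipy, OpenCV 4.12 (cv2) and the standard library are available. Lean on these libraries where they do the work, as an engineer would, in place of code of your own. Each camera call takes 0.05 s, during which the arm holds its last target. There are 200 camera calls.

## Working session

There is one attempt and no reset: what is moved stays moved. The work goes in short steps, Python scripts to look and compute and a tool call to move; the robot and the scene stay as the last step left them, time stands still between calls to the robot, and variables do not carry over. Pictures are saved under pics/ and viewed, at most 10 in all, crops included, and the job is handed in when it is done.

```bash
ls; mkdir -p pics; python3 - <<'E'
from workcell import bot
import cv2,numpy as np
for n in ["scene","side"]:
    im=bot.camera(n); cv2.imwrite(f"pics/{n}0.png",im[:,:,::-1])
    c=bot.calibration(n); print(n,np.round(c["mtx"],1).tolist(),c["k1"],(-np.array(c["R"]).T@np.array(c["t"])).round(3))
o=bot.get_obs(); print(o["clock"],o["eef_pos"],o["tool_rot"],o["grip_width"],bot.pinch_z)
a=cv2.imread("pics/scene0.png");b=cv2.imread("pics/side0.png")
cv2.imwrite("pics/both0.png",cv2.resize(np.vstack([a,b]),(800,600)) if 0 else np.hstack([cv2.resize(a,(400,300)),cv2.resize(b,(400,300))]))
E
```

```text
pics
workcell.py
scene [[448.3, 0.0, 252.7], [0.0, 448.3, 186.1], [0.0, 0.0, 1.0]] 0.04417312651022677 [0.975 0.341 0.825]
side [[432.2, 0.0, 250.6], [0.0, 432.2, 185.6], [0.0, 0.0, 1.0]] 0.03232034576212727 [ 0.471 -0.803  0.701]
0.1 [ 0.14366561 -0.47831721  0.23050617] [ 9.89374878e-01  1.45383799e-01 -1.44627336e-04 -9.38917438e-04] 0.08528462511616317 0.0187
```

```bash
python3 - <<'E'
import cv2
for n in ["scene","side"]:
    a=cv2.imread(f"pics/{n}0.png"); cv2.imwrite(f"pics/{n}0b.png",cv2.resize(a,(800,600),interpolation=cv2.INTER_CUBIC))
E
```

```text
(no output)
```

View pics/scene0b.png

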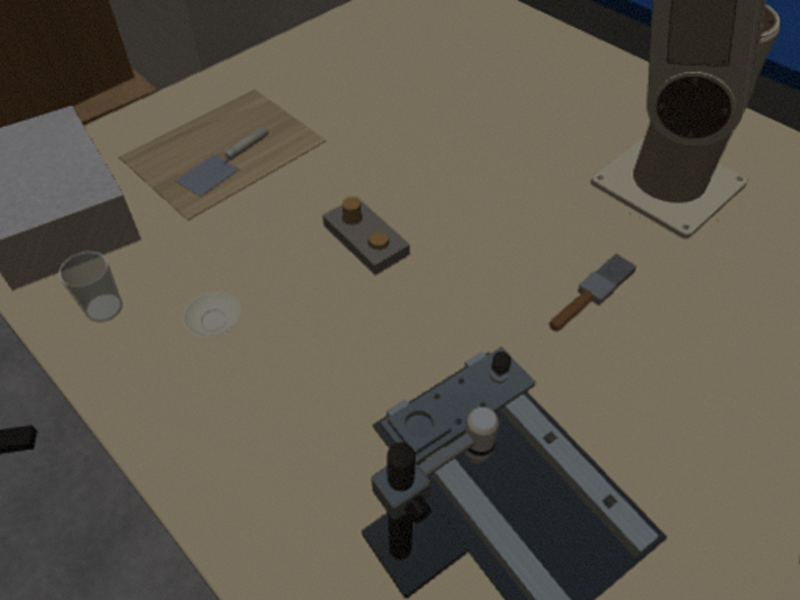

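View pics/side0b.png

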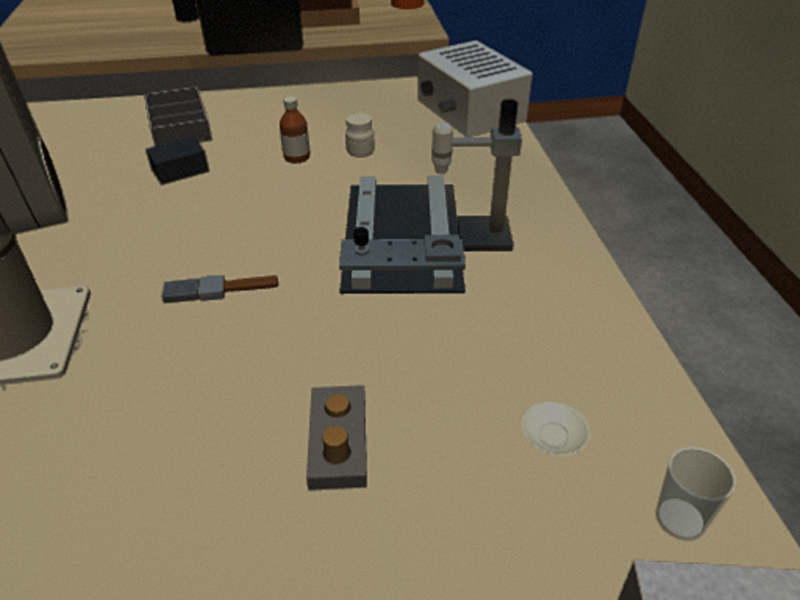

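Scene view: tall mount top at about (352,203), short one (379,240), knob (502,356) and nest (418,424). Side view: tall (336,436), short (337,405), knob (361,234) and nest (443,244). All are at x1.5625 scale. Next I'll enlarge these areas.

```bash
cat > h.py <<'E'
import numpy as np,cv2
from scipy.optimize import least_squares
from workcell import bot
def ray(c,uv):
    """pixel -> (camera centre, unit world direction)"""
    K=np.array(c["mtx"]);R=np.array(c["R"]);t=np.array(c["t"])
    d=np.array([(uv[0]-K[0,2])/K[0,0],(uv[1]-K[1,2])/K[1,1]]);s=d.copy()
    for _ in range(10): s=d/(1+c["k1"]*(s@s))
    v=R.T@np.array([*s,1]);return -R.T@t,v/np.linalg.norm(v)
def tri(rays):
    A=sum(np.eye(3)-np.outer(d,d) for o,d in rays);b=sum((np.eye(3)-np.outer(d,d))@o for o,d in rays)
    X=np.linalg.solve(A,b);return X,[np.linalg.norm((X-o)-d*((X-o)@d)) for o,d in rays]
def at_z(r,z): return r[0]+r[1]*(z-r[0][2])/r[1][2]
def proj(c,X):
    p=np.array(c["R"])@X+np.array(c["t"]);s=p[:2]/p[2];s=s*(1+c["k1"]*(s@s));K=np.array(c["mtx"])
    return K[:2,:2]@s+K[:2,2]
def crop(im,x,y,w,W,H):
    """crop starting at x,y, w wide, to W x H, brightened; im RGB"""
    h=int(round(w*H/W));a=cv2.resize(im[y:y+h,x:x+w,::-1],(W,H),interpolation=cv2.INTER_CUBIC)
    return cv2.convertScaleAbs(a,alpha=1.7)
E
python3 - <<'E'
import cv2,numpy as np
from h import *
a=cv2.imread("pics/scene0.png")[:,:,::-1];b=cv2.imread("pics/side0.png")[:,:,::-1]
cv2.imwrite("pics/c0.png",np.vstack([np.hstack([crop(a,195,115,80,400,300),crop(a,244,215,100,400,300)]),np.hstack([crop(b,180,240,80,400,300),crop(b,212,125,100,400,300)])]))
E
```

```text
(no output)
```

View pics/c0.png

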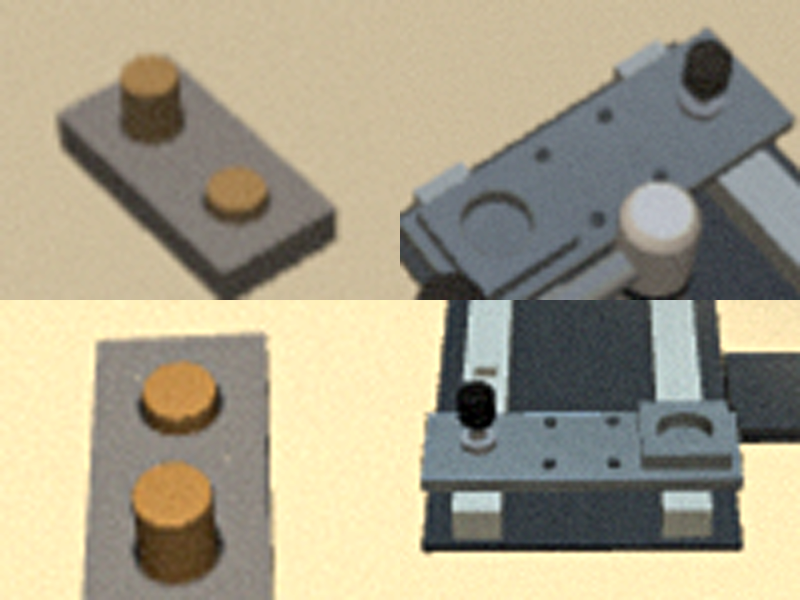

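The crops show the tall top at (150,76) and the short top at (238,187) in the scene crop, and (173,495) and (180,393) in the side crop. The nest rim centre is at about (498,222) / (684,427), and the knob top at about (709,58) / (477,392). I'll triangulate from these.

```bash
python3 - <<'E'
from h import *
cs=bot.calibration("scene");cd=bot.calibration("side")
f=lambda X,Y,s,x,y:np.array([(X+.5)/s-.5+x,(Y+.5)/s-.5+y])
P={"tall":(f(150,76,5,195,115),f(173,195,5,180,240)),"short":(f(238,187,5,195,115),f(180,93,5,180,240)),
"nest":(f(98,222,4,244,215),f(284,127,4,212,125)),"knobtop":(f(309,56,4,244,215),f(77,92,4,212,125))}
Z={"tall":.057,"short":.033,"nest":.056,"knobtop":.086}
r={}
for k,(p,q) in P.items():
    a,b=ray(cs,p),ray(cd,q);X,e=tri([a,b]);r[k]=X
    print(k,X.round(4),np.round(e,4),"atz",at_z(a,Z[k]).round(4),at_z(b,Z[k]).round(4))
d=r["nest"]-r["knobtop"];print("stage yaw",np.degrees(np.arctan2(d[1],d[0])),np.linalg.norm(d[:2]))
# mould top corners scene
for p in [(60,115),(222,277),(335,210),(185,68)]: print(at_z(ray(cs,f(*p,5,195,115)),.025).round(4))
for p in [(98,40),(266,34)]: print("s",at_z(ray(cd,f(*p,5,180,240)),.025).round(4))
for p in [(23,250),(341,248)]: print("base",at_z(ray(cd,f(*p,4,212,125)),.0).round(4))
E
```

```text
tall [ 0.4628 -0.2989  0.0553] [0.0005 0.0005] atz [ 0.4634 -0.2975  0.057 ] [ 0.4632 -0.3005  0.057 ]
short [ 0.4684 -0.2301  0.0314] [0.0011 0.0011] atz [ 0.4682 -0.2288  0.033 ] [ 0.4693 -0.2321  0.033 ]
nest [0.6605 0.0527 0.0553] [0.0001 0.0001] atz [0.6607 0.053  0.056 ] [0.6604 0.0518 0.056 ]
knobtop [0.5325 0.0704 0.0846] [0.001 0.001] atz [0.5323 0.0711 0.086 ] [0.5332 0.0675 0.086 ]
stage yaw -7.861158224011038 0.1291925614966063
[ 0.4941 -0.3341  0.025 ]
[ 0.509  -0.1963  0.025 ]
[ 0.4394 -0.1903  0.025 ]
[ 0.425 -0.316  0.025]
s [ 0.4378 -0.1918  0.025 ]
s [ 0.507  -0.1991  0.025 ]
base [0.4909 0.0248 0.    ]
base [ 0.6874 -0.0041  0.    ]
```

```bash
cat >> h.py <<'E'
from scipy.spatial.transform import Rotation as Rn
def go(x,y,z,head):
    """shift in tool axes + rz to bring TCP to x,y,z, tool down, tool y at heading head (deg)"""
    o=bot.get_obs();R=Rn.from_quat(o["tool_rot"]).as_matrix()
    d=R.T@(np.array([x,y,z])-o["eef_pos"])
    h=np.radians(head);yv=np.array([np.cos(h),np.sin(h),0]);zv=np.array([0,0,-1.]);T=np.column_stack([np.cross(yv,zv),yv,zv])
    print("rv",Rn.from_matrix(R.T@T).as_rotvec().round(3),"d",d.round(4))
E
python3 -c "
from h import *
go(.463,-.299,.17,-6)"
```

```text
rv [-2.000e-03 -1.000e-03 -1.174e+00] d [ 0.3574 -0.0798  0.0607]
```

Careful with the scale: shifts go in shares of 0.8 m and turns go in shares of 4 rad. That gives: 0.357 m is 0.4463, -0.08 m is -0.1, -1.174 rad is -0.2935.

Request:
pendant([
  [0, 0, -0.2935, 0.4463, -0.1, 0.0763, 0.085],
  [0, 0, -0.2935, 0.4463, -0.1, 0.0763, 0.085],
  [0, 0, -0.2935, 0.4463, -0.1, 0.0763, 0.085],
  [0, 0, -0.2935, 0.4463, -0.1, 0.0763, 0.085],
  [0, 0, -0.2935, 0.4463, -0.1, 0.0763, 0.085],
  [0, 0, -0.2935, 0.4463, -0.1, 0.0763, 0.085],
  [0, 0, -0.2935, 0.4463, -0.1, 0.0763, 0.085],
  [0, 0, -0.2935, 0.4463, -0.1, 0.0763, 0.085],
  [0, 0, -0.2935, 0.4463, -0.1, 0.0763, 0.085],
])

```text
clock: 1.23
eef_pos: [0.4622, -0.2998, 0.1702]
tool_rot: [0.744, 0.668, -0.0, -0.0]
ft_force: [1.3, 0.3, 0.5]
grip_width: 0.0847
grasp_force: 0.0
```

```bash
python3 - <<'E'
from h import *
import json
c=bot.calibration("wrist");im=bot.camera("wrist");cv2.imwrite("pics/w1.png",im[:,:,::-1])
json.dump({k:np.array(v).tolist() for k,v in c.items()},open("w1.json","w"))
print((-np.array(c["R"]).T@np.array(c["t"])).round(4),np.array(c["R"])[2].round(3))
for n,X in dict(tall=(.463,-.299,.057),short=(.4687,-.2302,.033)).items(): print(n,proj(c,np.array(X)).round(1))
cv2.imwrite("pics/w1b.png",crop(im,0,0,512,800,600))
E
```

```text
[ 0.4701 -0.2195  0.3128] [-0.034 -0.313 -0.949]
tall [260.4 186.9]
short [258.4  97.1]
```

View pics/w1b.png

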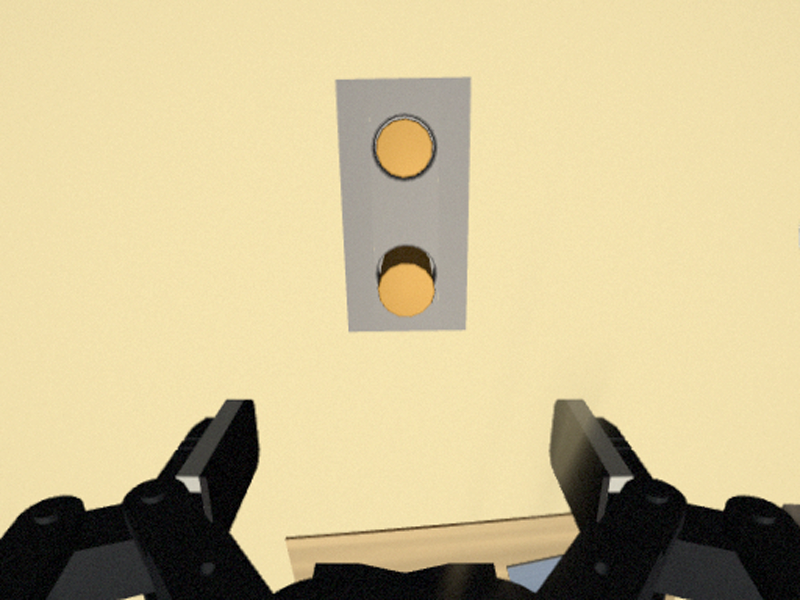

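The wrist view shows the tall top at (406,289.5), the short top at (404.5,149) and a mould yaw near -6°. The camera sits on the gripper's +y side, so it must be turned away from the microscope when I place the mount. I'll triangulate using all three views.

```bash
python3 - <<'E'
from h import *
import json
cs=bot.calibration("scene");cd=bot.calibration("side");cw=json.load(open("w1.json"))
f=lambda X,Y,s,x,y:np.array([(X+.5)/s-.5+x,(Y+.5)/s-.5+y])
for n,p,q,w,z in [("tall",(150,76),(173,195),(406,289.5),.057),("short",(238,187),(180,93),(404.5,149),.033)]:
    a,b,c=ray(cs,f(*p,5,195,115)),ray(cd,f(*q,5,180,240)),ray(cw,f(*w,1.5625,0,0))
    X,e=tri([a,b,c]);print(n,X.round(4),np.round(e,4),"wrist",at_z(c,z).round(4))
print(bot.get_obs()["joint_pos"].round(2) if hasattr(bot.get_obs()["joint_pos"],'round') else bot.get_obs()["joint_pos"])
go(.463,-.2985,.030,-6)
E
```

```text
tall [ 0.4627 -0.2985  0.0551] [0.0005 0.0006 0.0005] wrist [ 0.4626 -0.2974  0.057 ]
short [ 0.4687 -0.2295  0.0315] [0.0012 0.0011 0.0008] wrist [ 0.4691 -0.2287  0.033 ]
[-0.58  0.37  0.03  1.23 -0.    1.1 ]
rv [-0.    -0.    -0.002] d [0.0016 0.0007 0.1404]
```

Scaled: 0.14 m is 0.175, 0.002 m is 0.0025.

Request:
pendant([
  [0, 0, 0, 0.0025, 0.0013, 0.075, 0.06],
  [0, 0, 0, 0.0025, 0.0013, 0.15, 0.06],
  [0, 0, 0, 0.0025, 0.0013, 0.175, 0.06],
  [0, 0, 0, 0.0025, 0.0013, 0.175, 0.06],
  [0, 0, 0, 0.0025, 0.0013, 0.175, 0.02],
  [0, 0, 0, 0.0025, 0.0013, 0.175, 0.02],
  [0, 0, 0, 0.0025, 0.0013, 0.175, 0.02],
  [0, 0, 0, 0.0025, 0.0013, 0.175, 0.02],
  [0, 0, 0, 0.0025, 0.0013, 0.175, 0.02],
])

```text
clock: 2.4
eef_pos: [0.4651, -0.2988, 0.0325]
tool_rot: [0.743, 0.669, 0.0, 0.002]
ft_force: [-1.4, -1.1, 6.2]
grip_width: 0.0285
grasp_force: 59.3
```

Scaled: -0.14 m is -0.175, -0.06 m is -0.075.

Request:
pendant([
  [0, 0, 0, 0, 0, -0.0125, 0.02],
  [0, 0, 0, 0, 0, -0.0375, 0.02],
  [0, 0, 0, 0, 0, -0.075, 0.02],
  [0, 0, 0, 0, 0, -0.125, 0.02],
  [0, 0, 0, 0, 0, -0.175, 0.02],
  [0, 0, 0, 0, 0, -0.175, 0.02],
])

```text
clock: 3.15
eef_pos: [0.4663, -0.299, 0.1749]
tool_rot: [0.743, 0.669, 0.001, 0.004]
ft_force: [0.1, -0.1, -1.2]
grip_width: 0.0279
grasp_force: 59.2
```

```bash
python3 - <<'E'
from h import *
# nest estimate; view pose
go(.6605-.16*.99,.053+.16*.14-0.04,.19,82)
E
```

```text
rv [ 0.003  0.009 -1.536] d [ 0.3362  0.0007 -0.0163]
```

```bash
python3 - <<'E'
from h import *
o=bot.get_obs();print(o["eef_pos"],o["joint_vel"])
go(.6605-.03,.053+.004,.19,82)
E
```

```text
[ 0.46632514 -0.29897717  0.17494921] [ 0.00183163  0.04213526 -0.07736595 -0.04117007  0.00036547  0.00022942]
rv [ 0.003  0.009 -1.536] d [ 0.3711  0.1262 -0.0154]
```

Scaled: 0.371 m is 0.4638, 0.19 m is 0.2375, -1.536 rad is -0.384.

Request:
pendant([
  [0, 0, -0.045, 0.05, 0.0175, -0.025, 0.02],
  [0, 0, -0.09, 0.1125, 0.0375, -0.025, 0.02],
  [0, 0, -0.135, 0.175, 0.06, -0.025, 0.02],
  [0, 0, -0.18, 0.2375, 0.0813, -0.025, 0.02],
  [0, 0, -0.225, 0.3, 0.1025, -0.025, 0.02],
  [0, 0, -0.27, 0.3625, 0.125, -0.025, 0.02],
  [0, 0, -0.315, 0.4125, 0.1438, -0.025, 0.02],
  [0, 0, -0.36, 0.45, 0.155, -0.025, 0.02],
  [0, 0, -0.384, 0.4638, 0.16, -0.025, 0.02],
  [0, 0, -0.384, 0.4638, 0.16, -0.025, 0.02],
])

```text
clock: 4.4
eef_pos: [0.6296, 0.0589, 0.189]
tool_rot: [0.069, 0.998, -0.0, -0.001]
ft_force: [0.8, -1.5, -0.3]
grip_width: 0.0279
grasp_force: 59.1
```

Request:
pendant([
  [0, 0, 0, 0, 0, 0, 0.02],
  [0, 0, 0, 0, 0, 0, 0.02],
])

```text
clock: 4.65
eef_pos: [0.6297, 0.057, 0.1902]
tool_rot: [0.071, 0.997, -0.0, -0.0]
ft_force: [0.3, -0.5, -0.5]
grip_width: 0.0282
grasp_force: 59.1
```

```bash
python3 - <<'E'
from h import *
import json
c=bot.calibration("wrist");im=bot.camera("wrist");cv2.imwrite("pics/w2.png",im[:,:,::-1])
json.dump({k:np.array(v).tolist() for k,v in c.items()},open("w2.json","w"))
for n,X in dict(nest=(.6605,.053,.056),knob=(.5325,.0704,.086)).items(): print(n,proj(c,np.array(X)).round(1))
cv2.imwrite("pics/w2b.png",crop(im,0,0,512,800,600))
E
```

```text
nest [259.2 214.9]
knob [258.3  58.7]
```

View pics/w2b.png

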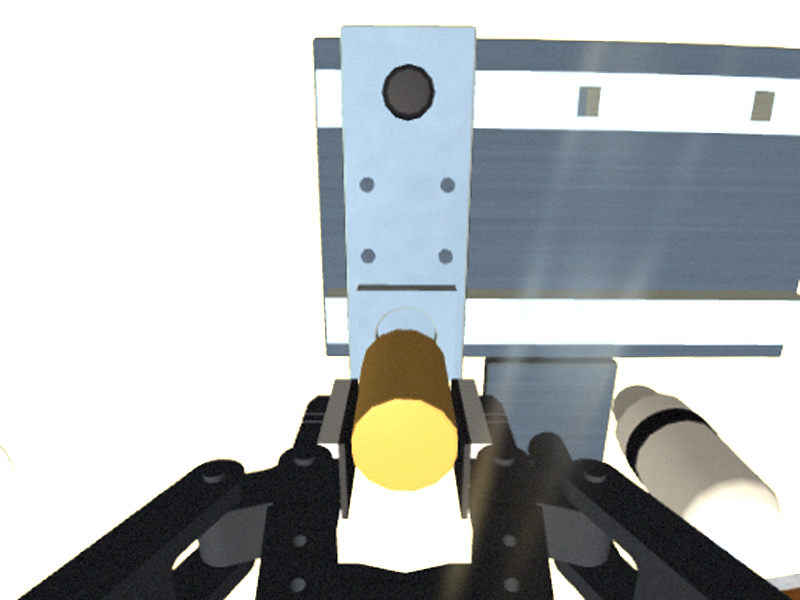

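The wrist view shows the held mount upright between the pads, its top at (405,445). The knob top is at (408,92) and the nest rim spans x 376..437 with its top at about y 308. I'll take an unsaturated crop of the nest and mount.

```bash
python3 - <<'E'
from h import *
im=cv2.imread("pics/w2.png")[:,:,::-1]
a=im[185:320,170:350,::-1]; cv2.imwrite("pics/w2c.png",cv2.resize(a,(800,600),interpolation=cv2.INTER_CUBIC))
E
```

```text
(no output)
```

View pics/w2c.png

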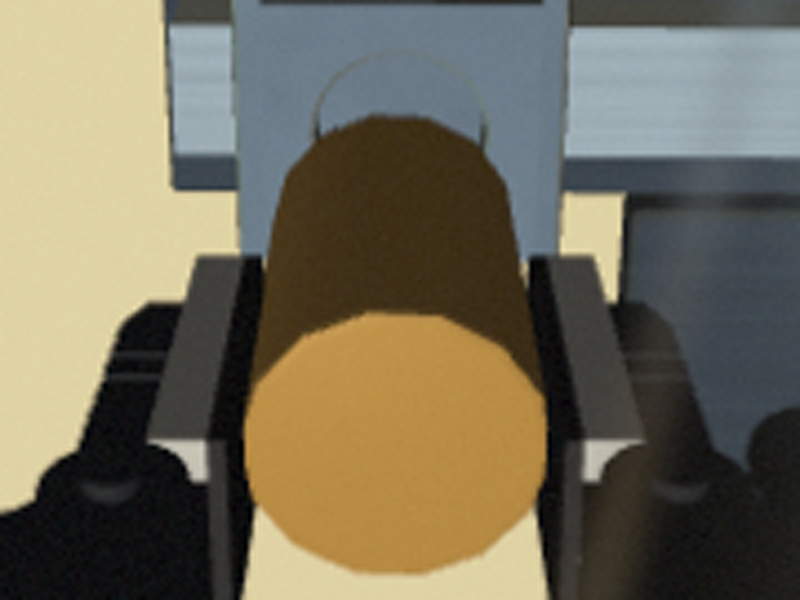

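The crop shows the mount top ellipse spanning x 246..547 and y 312..575, with its underside's near edge at y 115 and sides at about 283/507. The nest rim runs x 316..488 with its top at y 50. I'll fit circles to these extents.

```bash
python3 - <<'E'
from h import *
import json
c=json.load(open("w2.json"));s=800/180
def ext(X,r,tilt=None):
    a=np.linspace(0,2*np.pi,181)
    p=np.array([proj(c,X+r*np.array([np.cos(t),np.sin(t),0])) for t in a]);q=(p-[170,185]+.5)*s-.5
    return q[:,0].min(),q[:,0].max(),q[:,1].min(),q[:,1].max()
n=least_squares(lambda v:[a-b for a,b in zip(ext(np.array([v[0],v[1],.056]),.0175)[:3],(316,488,50))],[.66,.053],diff_step=1e-4);print("nest",n.x.round(4),n.fun.round(1))
m=least_squares(lambda v:np.array(ext(v,.015))-[246,547,312,575],[.63,.057,.215],diff_step=1e-4);print("mount top",m.x.round(4),m.fun.round(1))
zb=m.x[2]-.05
b=least_squares(lambda v:[a-b for a,b in zip(ext(np.array([v[0],v[1],zb]),.015)[:3],(283,507,115))],[.63,.057],diff_step=1e-4);print("bottom",b.x.round(4),zb.round(4),b.fun.round(1))
o=bot.get_obs();print(o["eef_pos"])
k=ray(c,np.array([(408+.5)/1.5625-.5,(92+.5)/1.5625-.5]));print("knob",at_z(k,.086).round(4))
cs=bot.calibration("scene");cd=bot.calibration("side")
f=lambda X,Y,s,x,y:np.array([(X+.5)/s-.5+x,(Y+.5)/s-.5+y])
print(tri([k,ray(cs,f(309,56,4,244,215)),ray(cd,f(77,92,4,212,125))]))
for p in [(590,101),(763,105)]: print("hole",at_z(ray(c,f(*p,1.5625,0,0)),.03).round(4))
E
```

```text
nest [0.66   0.0538] [-0.6  0.6  0. ]
mount top [0.6323 0.0565 0.2079] [-1.4  1.4  1.6 -1.7]
bottom [0.6316 0.0565] 0.1579 [-2.9  2.9  0.2]
[0.62986261 0.0569968  0.19036807]
knob [0.5327 0.0722 0.086 ]
(array([0.53261507, 0.07123877, 0.08447048]), [np.float64(0.001019304125465355), np.float64(0.0011837041637595643), np.float64(0.001207610224356881)])
hole [0.5472 0.1721 0.03  ]
hole [0.5613 0.2705 0.03  ]
```

```bash
python3 -c "
from h import *
go(.6595,.0538,.115,82)"
```

```text
rv [-0.    -0.    -0.002] d [-0.0298  0.001   0.0754]
```

Scaled: 0.075 m is 0.0938, 0.05 m is 0.0625.

Request:
pendant([
  [0, 0, 0, -0.025, 0.0013, 0.025, 0.02],
  [0, 0, 0, -0.0375, 0.0013, 0.0625, 0.02],
  [0, 0, 0, -0.0375, 0.0013, 0.0938, 0.02],
  [0, 0, 0, -0.0375, 0.0013, 0.0938, 0.02],
  [0, 0, 0, -0.0375, 0.0013, 0.0938, 0.02],
])

```text
clock: 5.32
eef_pos: [0.6605, 0.0544, 0.1165]
tool_rot: [0.07, 0.998, 0.0, 0.001]
ft_force: [-0.2, -1.1, -0.3]
grip_width: 0.0282
grasp_force: 59.1
```

```bash
python3 - <<'E'
from h import *
a=bot.camera("scene");b=bot.camera("side")
cv2.imwrite("pics/s3.png",a[:,:,::-1]);cv2.imwrite("pics/d3.png",b[:,:,::-1])
o=bot.get_obs();print(o["eef_pos"],o["ft_force"])
T=o["eef_pos"]
for n,i in(("scene",a),("side",b)): print(n,proj(bot.calibration(n),T+[0,0,.0245]).round(1),proj(bot.calibration(n),T-[0,0,.0255]).round(1))
cv2.imwrite("pics/sd3.png",np.hstack([crop(a,235,210,80,400,600),crop(b,255,95,80,400,600)]))
E
```

```text
[0.66100211 0.05462502 0.11731473] [-0.12833879 -0.53074641  0.39605885]
scene [269.8 247. ] [269.1 261.3]
side [283.8 126.5] [283.1 143.9]
```

View pics/sd3.png

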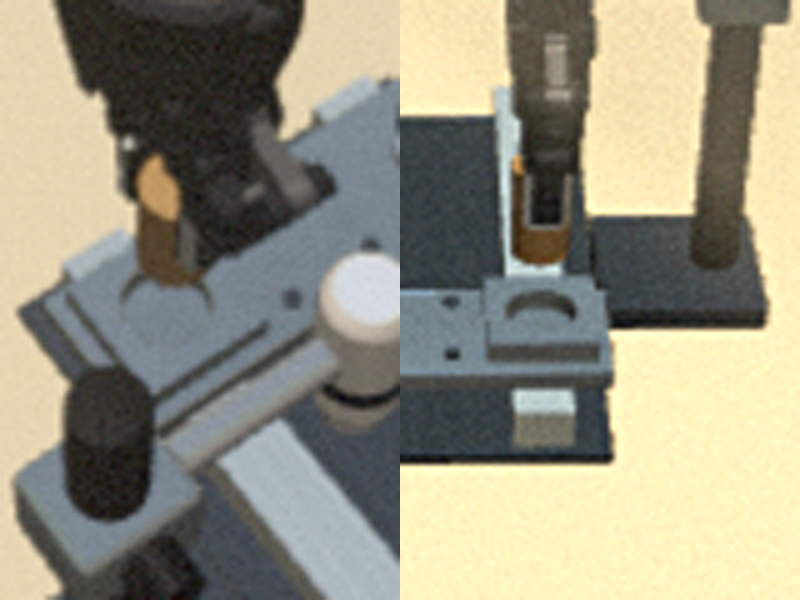

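Both views show the mount hanging over the nest. In the scene crop its underside spans x 137..205 and ends at y 287; in the side crop it spans x 513..571 and ends at y 264. The nest rim in the side crop spans 505..575, with its top at 289. I'll fit the underside position.

```bash
python3 - <<'E'
from h import *
cs=bot.calibration("scene");cd=bot.calibration("side")
def ext(c,X,r,o,s=5):
    p=np.array([proj(c,X+r*np.array([np.cos(t),np.sin(t),0])) for t in np.linspace(0,2*np.pi,121)]);q=(p-o+.5)*s-.5
    return np.array([q[:,0].min(),q[:,0].max(),q[:,1].min(),q[:,1].max()])
S=[235,210];D=[255,95]
g=lambda v:np.r_[ext(cs,v,.015,S)[[0,1,3]]-[137,205,287],ext(cd,v,.015,D)[[0,1,3]]-[113,171,264]]
m=least_squares(g,[.66,.054,.09],diff_step=1e-4);print("mount bottom",m.x.round(4),m.fun.round(1))
n=lambda v:np.r_[ext(cs,v,.0175,S)[[0,1]]-[120,214],ext(cd,v,.0175,D)[[0,1,2]]-[105,175,289]]
q=least_squares(n,[.66,.054,.056],diff_step=1e-4);print("nest",q.x.round(4),q.fun.round(1))
o=bot.get_obs();print(o["eef_pos"], (m.x-o["eef_pos"]).round(4))
E
```

```text
mount bottom [0.66   0.0527 0.0934] [-6.6  6.   0.3 -2.2  1.2 -0. ]
nest [0.6605 0.0526 0.055 ] [ 1.6 -1.6  0.   0.  -0.1]
[0.66100211 0.05462502 0.11731473] [-0.001  -0.0019 -0.0239]
```

Scaled: 0.041 m is 0.0513, 0.032 m is 0.04.

Request:
pendant([
  [0, 0, 0, 0, 0, 0.0188, 0.02],
  [0, 0, 0, 0, 0, 0.035, 0.02],
  [0, 0, 0, 0, 0, 0.04, 0.02],
  [0, 0, 0, 0, 0, 0.045, 0.02],
  [0, 0, 0, 0, 0, 0.0488, 0.02],
  [0, 0, 0, 0, 0, 0.0513, 0.02],
  [0, 0, 0, 0, 0, 0.0513, 0.02],
])

```text
clock: 6.3
eef_pos: [0.6616, 0.0546, 0.0796]
tool_rot: [0.07, 0.998, 0.0, 0.003]
ft_force: [-4.8, -1.7, 18.4]
grip_width: 0.0284
grasp_force: 62.0
```

Scaled: -0.006 m is -0.0075, -0.002 m is -0.0025.

Request:
pendant([
  [0, 0, 0, 0, 0, -0.0075, 0.02],
  [0, 0, 0, 0.0031, -0.0006, -0.0075, 0.02],
  [0, 0, 0, 0.0031, -0.0006, -0.005, 0.02],
  [0, 0, 0, 0.0031, -0.0006, -0.0025, 0.02],
  [0, 0, 0, 0.0031, -0.0006, 0, 0.02],
  [0, 0, 0, 0.0031, -0.0006, 0, 0.02],
])

```text
clock: 7.05
eef_pos: [0.6596, 0.0546, 0.0798]
tool_rot: [0.07, 0.998, 0.0, 0.004]
ft_force: [-4.6, 0.1, 21.8]
grip_width: 0.0283
grasp_force: 62.7
```

```bash
python3 - <<'E'
from h import *
a=bot.camera("scene");b=bot.camera("side")
o=bot.get_obs();print(o["eef_pos"],o["ft_force"],o["ft_torque"])
cv2.imwrite("pics/sd4.png",np.hstack([crop(a,245,230,50,400,600),crop(b,260,115,50,400,600)]))
E
```

```text
[0.65959608 0.05455347 0.07973063] [-5.3881563  -0.58522002 22.28296013] [-0.09311579  1.35289876  0.04711674]
```

View pics/sd4.png

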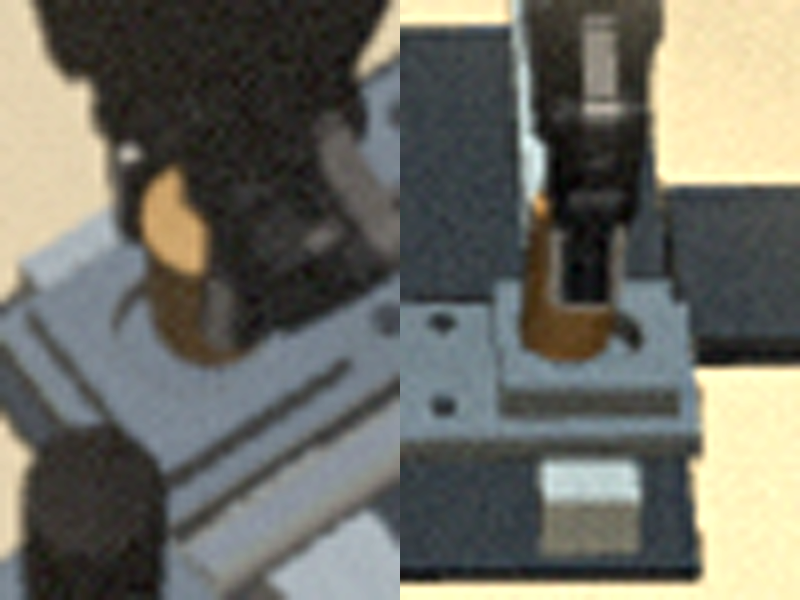

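The mount stands on the rim, too far toward -x: in the side crop it spans 520..617 while the nest shows on the right out to 642. I'll fit the offset.

```bash
python3 - <<'E'
from h import *
cs=bot.calibration("scene");cd=bot.calibration("side")
def ext(c,X,r,o,s=8):
    p=np.array([proj(c,X+r*np.array([np.cos(t),np.sin(t),0])) for t in np.linspace(0,2*np.pi,121)]);q=(p-o+.5)*s-.5
    return np.array([q[:,0].min(),q[:,0].max(),q[:,1].min(),q[:,1].max()])
S=[245,230];D=[260,115]
P=lambda x,y,z:np.array([x,y,z])
m=least_squares(lambda v:np.r_[ext(cs,P(*v,.056),.015,S)[[0,3]]-[150,367],ext(cd,P(*v,.056),.015,D)[[0,1,3]]-[120,217,361]],[.66,.054],diff_step=1e-4);print("mount bottom",m.x.round(4),m.fun.round(1))
for n in [(.6605,.0526),(.660,.0538),(.661,.053)]: print(n,"scene",ext(cs,P(*n,.056),.0175,S).round(),"side",ext(cd,P(*n,.056),.0175,D).round())
E
```

```text
mount bottom [0.655  0.0542] [-3.5  2.2 -2.1 -3.1 -0.6]
(0.6605, 0.0526) scene [115. 261. 259. 389.] side [128. 240. 300. 367.]
(0.66, 0.0538) scene [120. 266. 261. 391.] side [126. 238. 298. 364.]
(0.661, 0.053) scene [115. 260. 261. 391.] side [130. 242. 299. 366.]
```

Scaled: -0.008 m is -0.01, -0.006 m is -0.0075.

Request:
pendant([
  [0, 0, 0, 0, 0, -0.0075, 0.02],
  [0, 0, 0, -0.0069, -0.0006, -0.01, 0.02],
  [0, 0, 0, -0.0069, -0.0006, -0.01, 0.02],
  [0, 0, 0, -0.0069, -0.0006, -0.005, 0.02],
  [0, 0, 0, -0.0069, -0.0006, -0.0025, 0.02],
  [0, 0, 0, -0.0069, -0.0006, 0, 0.02],
  [0, 0, 0, -0.0069, -0.0006, 0, 0.02],
])

```text
clock: 8.02
eef_pos: [0.6627, 0.0533, 0.0739]
tool_rot: [0.07, 0.998, -0.0, -0.0]
ft_force: [1.2, -0.6, -1.6]
grip_width: 0.0281
grasp_force: 60.3
```

It's in the recess with no contact force. I'll lower it gently to the floor.

Scaled: 0.003 m is 0.0038, 0.0015 m is 0.0019.

Request:
pendant([
  [0, 0, 0, 0, 0, 0.0019, 0.02],
  [0, 0, 0, 0, 0, 0.0038, 0.02],
  [0, 0, 0, 0, 0, 0.0038, 0.02],
])

```text
clock: 8.4
eef_pos: [0.6628, 0.0533, 0.0712]
tool_rot: [0.07, 0.998, 0.0, -0.0]
ft_force: [1.3, 0.5, -0.9]
grip_width: 0.028
grasp_force: 60.3
```

Request:
pendant([
  [0, 0, 0, 0, 0, 0.0019, 0.02],
  [0, 0, 0, 0, 0, 0.0019, 0.02],
])

```text
clock: 8.65
eef_pos: [0.6628, 0.0533, 0.0697]
tool_rot: [0.07, 0.998, -0.0, -0.0]
ft_force: [1.4, 0.2, -1.0]
grip_width: 0.0282
grasp_force: 60.3
```

Scaled: 0.0015 m is 0.0019.

Request:
pendant([
  [0, 0, 0, 0, 0, 0.0019, 0.02],
  [0, 0, 0, 0, 0, 0.0019, 0.02],
])

```text
clock: 8.9
eef_pos: [0.6628, 0.0533, 0.0695]
tool_rot: [0.07, 0.998, 0.0, 0.0]
ft_force: [-1.5, -0.0, 4.0]
grip_width: 0.0282
grasp_force: 61.0
```

Request:
pendant([
  [0, 0, 0, 0, 0, 0.0019, 0.02],
  [0, 0, 0, 0, 0, 0.0019, 0.02],
])

```text
clock: 9.15
eef_pos: [0.6629, 0.0533, 0.0694]
tool_rot: [0.07, 0.998, 0.0, 0.001]
ft_force: [-3.4, -0.1, 10.9]
grip_width: 0.0281
grasp_force: 61.5
```

Floor contact is at TCP 0.0694, as predicted. I'll ease off and release.

Scaled: -0.002 m is -0.0025.

Request:
pendant([
  [0, 0, 0, 0, 0, -0.0025, 0.02],
  [0, 0, 0, 0, 0, -0.0025, 0.05],
  [0, 0, 0, 0, 0, -0.0025, 0.06],
  [0, 0, 0, 0, 0, -0.0025, 0.06],
  [0, 0, 0, 0, 0, -0.0025, 0.06],
  [0, 0, 0, 0, 0, -0.0025, 0.06],
  [0, 0, 0, 0, 0, -0.0025, 0.06],
  [0, 0, 0, 0, 0, -0.0025, 0.06],
])

```text
clock: 10.15
eef_pos: [0.6628, 0.0533, 0.0688]
tool_rot: [0.07, 0.998, 0.0, 0.0]
ft_force: [1.1, 0.2, -0.4]
grip_width: 0.0604
grasp_force: 0.0
```

Request:
pendant([
  [0, 0, 0, 0, 0, -0.025, 0.06],
  [0, 0, 0, 0, 0, -0.075, 0.06],
  [0, 0, 0, 0, 0, -0.1, 0.06],
  [0, 0, 0, 0, 0, -0.1, 0.06],
])

```text
clock: 10.65
eef_pos: [0.6643, 0.0534, 0.1512]
tool_rot: [0.07, 0.998, 0.0, 0.002]
ft_force: [0.6, 0.3, -0.9]
grip_width: 0.0598
grasp_force: 0.0
```

```bash
python3 - <<'E'
from h import *
go(.533-.03,.0715+.004,.17,82)
a=bot.camera("scene");b=bot.camera("side");w=bot.camera("wrist")
cv2.imwrite("pics/s5.png",a[:,:,::-1]);cv2.imwrite("pics/d5.png",b[:,:,::-1])
cv2.imwrite("pics/sd5.png",np.hstack([crop(a,245,215,80,400,600),crop(b,220,115,80,400,600)]))
E
```

```text
rv [ 0.001  0.005 -0.   ] d [ 0.1627 -0.0006 -0.0196]
```

View pics/sd5.png

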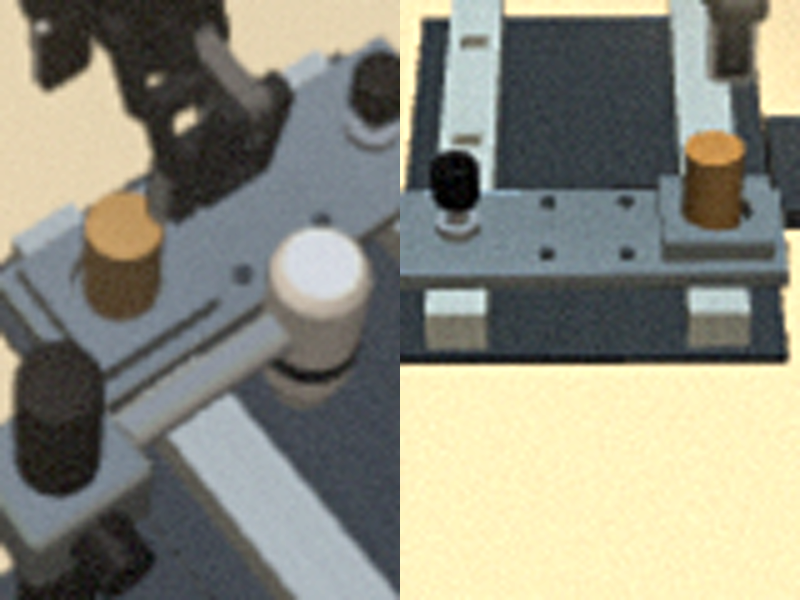

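The mount stands upright in the nest. Now for the knob, at about (0.5325, 0.0715).

Careful with the scale: shifts go in shares of 0.8 m and turns go in shares of 4 rad. That gives: 0.133 m is 0.1663, 0.07 m is 0.0875.

Request:
pendant([
  [0, 0, 0, 0.075, 0, 0, 0.06],
  [0, 0, 0, 0.15, 0, 0, 0.06],
  [0, 0, 0, 0.1663, 0, 0, 0.06],
  [0, 0, 0, 0.1663, 0, 0.0375, 0.06],
  [0, 0, 0, 0.1663, 0, 0.0875, 0.06],
  [0, 0, 0, 0.1663, 0, 0.115, 0.06],
  [0, 0, 0, 0.1663, 0, 0.115, 0.06],
  [0, 0, 0, 0.1663, 0, 0.115, 0.06],
])

```text
clock: 11.8
eef_pos: [0.532, 0.0719, 0.0573]
tool_rot: [0.07, 0.998, 0.0, 0.001]
ft_force: [-0.4, 0.1, -0.2]
grip_width: 0.06
grasp_force: 0.0
```

```bash
python3 -c "
from h import *
go(.5325,.0715,.056,82)"
```

```text
rv [ 0.     0.001 -0.   ] d [-0.0005 -0.0003  0.0013]
```

Scaled: 0.001 m is 0.0013.

Request:
pendant([
  [0, 0, 0, 0, 0, 0.0013, 0.01],
  [0, 0, 0, 0, 0, 0.0013, 0.01],
  [0, 0, 0, 0, 0, 0.0013, 0.01],
  [0, 0, 0, 0, 0, 0.0013, 0.01],
  [0, 0, 0, 0, 0, 0.0013, 0.01],
  [0, 0, 0, 0, 0, 0.0013, 0.01],
])

```text
clock: 12.55
eef_pos: [0.5318, 0.072, 0.0569]
tool_rot: [0.07, 0.998, 0.0, 0.001]
ft_force: [-0.3, 1.2, 6.4]
grip_width: 0.0221
grasp_force: 58.7
```

Request:
pendant([
  [0, 0, 0, 0, 0, 0, 0.01],
])

```text
clock: 12.68
eef_pos: [0.5318, 0.072, 0.0569]
tool_rot: [0.07, 0.998, 0.0, 0.001]
ft_force: [-0.3, 0.3, 6.0]
grip_width: 0.0222
grasp_force: 58.7
```

The knob is gripped; the home reference is TCP z = 0.0569. I'll pull it up about 13 mm.

Scaled: -0.0145 m is -0.0181, -0.01 m is -0.0125.

Request:
pendant([
  [0, 0, 0, 0, 0, -0.0063, 0.01],
  [0, 0, 0, 0, 0, -0.0125, 0.01],
  [0, 0, 0, 0, 0, -0.0181, 0.01],
  [0, 0, 0, 0, 0, -0.0181, 0.01],
  [0, 0, 0, 0, 0, -0.0181, 0.01],
])

```text
clock: 13.3
eef_pos: [0.5318, 0.0719, 0.0701]
tool_rot: [0.07, 0.998, 0.0, 0.001]
ft_force: [5.8, 1.6, -7.1]
grip_width: 0.0221
grasp_force: 59.0
```

Scaled: 0.1 m is 0.125, 0.095 m is 0.1188.

Request:
pendant([
  [0, 0, 0, 0, 0.0063, 0, 0.01],
  [0, 0, 0, 0, 0.0188, 0, 0.01],
  [0, 0, 0, 0, 0.0338, 0, 0.01],
  [0, 0, 0, 0, 0.0488, 0, 0.01],
  [0, 0, 0, 0, 0.0638, 0, 0.01],
  [0, 0, 0, 0, 0.0788, 0, 0.01],
  [0, 0, 0, 0, 0.0938, 0, 0.01],
  [0, 0, 0, 0, 0.1075, 0, 0.01],
  [0, 0, 0, 0, 0.1188, 0, 0.01],
  [0, 0, 0, 0, 0.125, 0, 0.01],
])

```text
clock: 14.55
eef_pos: [0.5462, 0.1695, 0.0698]
tool_rot: [0.07, 0.998, -0.002, 0.001]
ft_force: [6.9, -3.3, -6.7]
grip_width: 0.0223
grasp_force: 59.1
```

Request:
pendant([
  [0, 0, 0, 0, 0, 0, 0.01],
  [0, 0, 0, 0, 0, 0, 0.01],
  [0, 0, 0, 0, 0, 0, 0.01],
])

```text
clock: 14.92
eef_pos: [0.5463, 0.17, 0.0699]
tool_rot: [0.07, 0.998, -0.001, 0.001]
ft_force: [6.8, -0.8, -7.0]
grip_width: 0.0224
grasp_force: 59.1
```

Scaled: 0.008 m is 0.01, 0.006 m is 0.0075.

Request:
pendant([
  [0, 0, 0, 0, 0.0013, 0, 0.01],
  [0, 0, 0, 0, 0.0013, 0.0038, 0.01],
  [0, 0, 0, 0, 0.0013, 0.0075, 0.01],
  [0, 0, 0, 0, 0.0013, 0.01, 0.01],
  [0, 0, 0, 0, 0.0013, 0.01, 0.01],
])

```text
clock: 15.55
eef_pos: [0.5464, 0.1704, 0.0621]
tool_rot: [0.07, 0.998, -0.001, 0.001]
ft_force: [5.5, -1.7, -5.3]
grip_width: 0.022
grasp_force: 59.3
```

The pin has entered the hole: lift is about 5 mm with only the spring force. I'll take it home.

Scaled: 0.006 m is 0.0075, 0.0055 m is 0.0069.

Request:
pendant([
  [0, 0, 0, 0, 0, 0.0038, 0.01],
  [0, 0, 0, 0, 0, 0.0069, 0.01],
  [0, 0, 0, 0, 0, 0.0075, 0.01],
  [0, 0, 0, 0, 0, 0.0075, 0.01],
  [0, 0, 0, 0, 0, 0.0075, 0.01],
])

```text
clock: 16.18
eef_pos: [0.5464, 0.1706, 0.057]
tool_rot: [0.07, 0.998, -0.001, 0.001]
ft_force: [5.1, -2.3, 0.0]
grip_width: 0.022
grasp_force: 59.7
```

```bash
python3 - <<'E'
from h import *
a=bot.camera("scene");b=bot.camera("side")
cv2.imwrite("pics/sd6.png",np.hstack([crop(a,245,205,110,400,600),crop(b,215,85,100,400,600)]))
E
```

```text
(no output)
```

View pics/sd6.png

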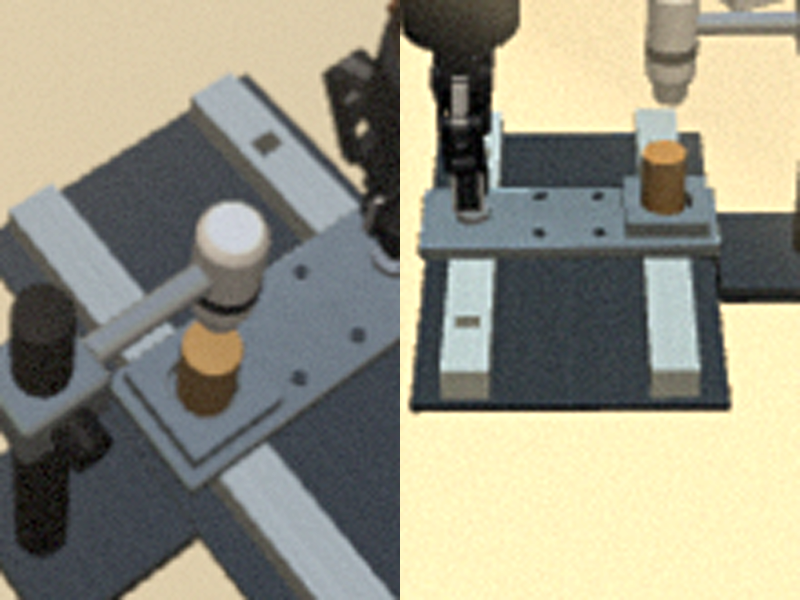

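The mount is upright in the nest under the microscope. The carriage is at the second hole and TCP z is back at the home value. I'll add a slight press and hand in.

Scaled: 0.001 m is 0.0013.

Request:
pendant([
  [0, 0, 0, 0, 0, 0.0013, 0.01],
  [0, 0, 0, 0, 0, 0.0013, 0.01],
  [0, 0, 0, 0, 0, 0.0013, 0.01],
  [0, 0, 0, 0, 0, 0.0013, 0.01],
])

```text
clock: 16.77
eef_pos: [0.5465, 0.1714, 0.0569]
tool_rot: [0.07, 0.998, -0.0, 0.002]
ft_force: [3.8, -2.3, 5.9]
grip_width: 0.0221
grasp_force: 60.4
```

```bash
python3 -c "
from workcell import bot
print(bot.job_done())"
```

```text
the job is handed in; nothing more can be done
None
```

I handed the job in at about 17 s. The tall mount stands upright in the nest under the microscope, with the pin home in the second hole and the knob still held at about 60 N; I never reached for the short mount and did not check it again afterwards. `job_done()` returned no verdict, so the pass is not confirmed.

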